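Lay a tasting place with its lamp

ROBOT

A 6-joint arm with a two-finger parallel gripper is mounted at the origin on the work surface. World frame = base frame: x ahead of the robot, y to its left, z up, the work surface at z = 0. Lengths are in m, angles in rad, forces in N, time in s.
With the tool pointing down it reaches from about 0.35 to 0.975 m from the base axis. Payload 17.4 kg.
Tool frame: the origin (TCP) lies between the finger pads; the fingertips stand env.tip_reach ahead of it and the grasp point (between the pads) lies 8 mm behind it (env.tip_reach is the distance from the TCP to the fingertips, in m); z points along the fingers, y is the line along which they close (so a half turn about z gives the same grasp; the last joint's range is limited). The gripper opens to 85 mm and grips with 20 to 120 N. Pads are 22 mm wide; open, the fingers measure 114 mm over their backs; the gripper's body (76 mm by 85 mm) begins 54 mm behind the grasp point. The pads swing forward as they close: fully open they stand 13 mm farther back than shut.
Start: joints at [1.111, 0.116, 1.442, -0, 1.584, -0.038], TCP at [0.276, 0.616, 0.242] pointing down, gripper open.
Joint ranges: [-2.83, 2.83], [-0.83, 2.19], [0.07, 2.5], [-1.14, 4.28], [0.01, 3], [-2.97, 2.97]. Speed limits (rad/s): [1.89, 1.89, 2.22, 3.14, 3.14, 3.14].

INTERFACE

Orientations are given as a rotation vector (axis times angle).
In Python, from cell import env, claw, solver, viewer gives the robot as it stands. Calls block until the motion is done:
- env.reach(position, orientation): joint-space move of the TCP to a pose.
- env.movel(position, frame=None, max_speed=0.15, guard=None): straight line of the TCP; frame=None keeps the orientation; max_speed is the mean speed in m/s. With guard (N) it stops when the force on the tool has changed by that much, and returns True; else False.
- env.move_joints(angles): joint-space move.
- claw.command_gripper(opening): opening from 0.0 (shut) to 1.0 (fully open); the grip force is fixed at half the most; returns when the fingers have stopped.
- env.dwell(seconds).
- solver.ik(position, orientation): joint angles nearest the present ones, or None.
- viewer.snapshot(name): name is "side" or "top" or "wrist"; returns a dict with "image" (400x640x3 uint8, red, green, blue), "mtx" (3x3 intrinsics, pixels), "world_from_camera" (4x4, takes a point from camera to world coordinates); the wrist camera has in their place "hand_eye" (4x4, takes a point from camera to tool coordinates, whose origin is the TCP and whose axes are the flange's). Camera axes: x right, y down, z forward; pixel columns grow to the right and rows downward; lengths in m; the calibration is good to about 2 mm. A picture is of the moment at which its call begins: read the wrist's pose just before it. There is no depth.
A pose or a line that the arm cannot do raises env.Unreachable and nothing moves.
- env.close_job(): hands the job in; it is judged then, once.
Readings, each from a call of its own:
- env.get_time(): time.
- env.get_qpos(): joint angles.
- env.get_joint_vel(): joint speeds.
- env.get_joint_efforts(): joint torques, N m.
- env.get_tcp_pos(): TCP position.
- env.get_ee_rot(): TCP orientation.
- env.get_force(): force on the tool from outside, world axes, zero at the start.
- env.get_ft_torque(): the same for the moment, N m.
- env.get_width(): opening from 0.0 (shut) to 1.0 (fully open).
- env.get_grip_force(): force on a finger pad.
Only numpy, scipy, OpenCV 4.12 (cv2) and the standard library are available. Lean on these libraries where they do the work, as an engineer would, in place of code of your own. Each camera call takes 0.05 s, during which the arm holds its last target. There are 200 camera calls.

TASK

Lay the guest's tasting place on the slate mat from the things on the oak board: put the lamp together by seating the white chimney, flange down, over the spigot of the brass lamp base and the brass cap in the chimney's mouth; stand the black wine glass in the middle of the cork coaster, the blue tumbler midway between lamp and coaster, and the copper spittoon cup straight behind the wine glass, level with the olive dish that stands behind the lamp. The guest sits on the robot's side, so behind means farther from the robot. Leave the green tumbler on the board and the olive dish on the mat where they are, and everything you lay upright and let go.

Things in the scene. Friction and masses are not known exactly. Their poses are not given: they have to be found in the camera images.
- mat: dark grey slate place mat, fixed, 250 (x) x 360 (y) x 6 mm thick. x points away from guest and robot (within 9 degrees of world x), y left, z up. Origin on its underside, exactly midway between lamp base and coaster (85 mm from its front edge). The mat lies left or right of the robot's middle line, the oak board on the other side
- lamp_base: round brass lamp base, 104 mm across, fixed on the mat, 115 mm left or right of its origin; axes as the mat's. Origin: centre of its underside, 6 mm above the table. Seat (flat face) 14 mm above the origin; on it a centring spigot 48 mm across, straight for 6 mm, then coned to 38 mm at 28 mm above the origin; on that a cream LED candle 24 mm across, up to 56 mm
- coaster: round cork coaster, 100 mm across, 6 mm thick, fixed on the mat, 115 mm from its origin on the side opposite to the lamp base; axes as the mat's. Origin: centre of its underside, 6 mm above the table
- olive_dish: shallow terracotta dish of olives, loose, 80 mm across, 30 mm high; stands on the mat 105 mm straight behind the lamp base (along the mat's x). Origin: centre of its underside. To be left where it is
- chimney: white opal glass lamp chimney: an open upright tube 110 mm tall, 62 mm outside, 54 mm inside, with a foot flange 75 mm across, 8 mm thick; about 200 g. Origin: centre of the foot's underside, z up the tube. Fits over the spigot with 3 mm to spare all round. Grip it across the upper tube
- cap: brass lamp cap, standing on its register (10 mm deep, 45 mm across, coned to 38 mm at the bottom); over it a disc 72 mm across, 10 to 16 mm above the origin, and a round knob 20 mm across, 16 to 46 mm above it; about 140 g. Origin: centre of the register's underside, z up. Seated, the register is in the chimney's mouth (4.5 mm to spare all round), the disc on its rim
- wine_glass: opaque black stemmed tasting glass, 140 mm tall; foot 62 mm across; stem 10 to 56 mm above the origin; bowl widest, 60 mm, from 83 to 106 mm above the origin; rim 48 mm; about 130 g. Origin: centre of the foot's underside, z up. Grip it across the widest part of the bowl
- blue_tumbler: blue water tumbler, open top, 90 mm tall, 58 mm across at the foot, 64 mm at the rim; about 180 g. Origin: centre of its underside, z up
- green_tumbler: green water tumbler, same shape as the blue one, to be left on the board. Origin: centre of its underside, z up. It and the five things to be laid start on a light oak board (250 x 360 mm, top 12 mm above the table) in two rows of three in any order, about 115 mm apart across, 105 mm front to back; the board is turned by up to 9 degrees
- spit_cup: tall copper spittoon cup, open top, 120 mm tall, 64 mm across, beaded rim 66 mm across in its top 6 mm; about 170 g. Origin: centre of its underside, z up. Grip it below the rim
Mind the look-alikes: they are no part of the job. What is meant by the blue_tumbler is not pink, and is the smaller of those in its own colour.

How it is judged:
By the outcome, as a careful person would: the job done as asked, in the order asked, and still so for the second after the job is handed in, with the robot touching nothing.
It also fails if it takes over 125 s, if anything falls off the work surface, if the arm or the gripper's body presses on something with over 40 N, if the wrist force passes 120 N, or if a joint passes its speed limit or range.

## Working session

There is one attempt and no reset: what is moved stays moved. The work goes in short steps, each a Python script; the robot and the scene stay as the last script left them, time stands still between calls to the robot, and variables do not carry over. Pictures are saved under pics/ and viewed, at most 14 in all, crops included, and the job is handed in when it is done.

```bash
ls; mkdir -p pics; python3 - <<'E'
from cell import env,viewer
import cv2,numpy as np,pickle
print(env.tip_reach,env.get_time(),env.get_ee_rot())
for n in("top","side"):
    s=viewer.snapshot(n);cv2.imwrite(f"pics/{n}0.png",s["image"][:,:,::-1]);pickle.dump(s,open(f"{n}0.pkl","wb"));print(s["mtx"],s["world_from_camera"])
E
```

```text
pics
0.011 0.0 [-6.57621700e-01 -3.07171232e+00  1.80472096e-03]
[[363.86881358   0.         317.98343765]
 [  0.         363.86881358 197.40143864]
 [  0.           0.           1.        ]] [[ 0.02100327 -0.98411313  0.17629582  0.39885688]
 [-0.99955761 -0.02438367 -0.01702993  0.0091747 ]
 [ 0.02105811 -0.17586015 -0.9841899   1.03552438]
 [ 0.          0.          0.          1.        ]]
[[478.56494467   0.         323.14674584]
 [  0.         478.56494467 205.74600035]
 [  0.           0.           1.        ]] [[ 0.99561501 -0.07445784  0.05662846  0.51964684]
 [-0.09229517 -0.68322946  0.72434736 -0.82531362]
 [-0.01524311 -0.72639764 -0.68710561  0.7985316 ]
 [ 0.          0.          0.          1.        ]]
```

View pics/top0.png

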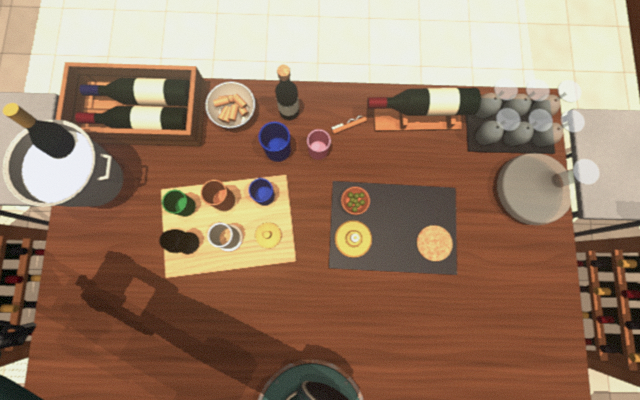

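View pics/side0.png

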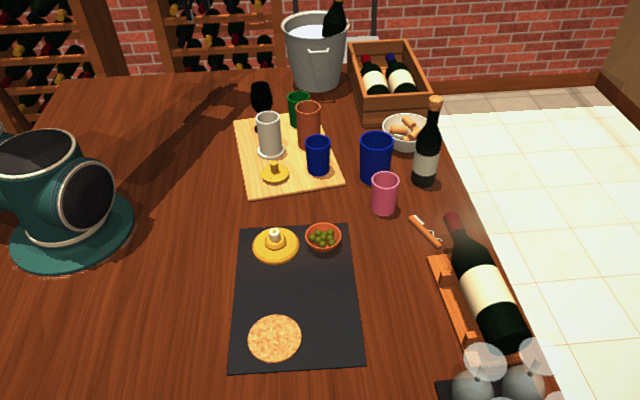

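Pictures so far (top / side pixels):
- **Blue tumbler candidates:** small blue on the board (262,191 / 317,155), bigger blue off the board (276,141 / 376,157), pink (319,144 / 384,193), green (178,202 / 298,105). I choose the small blue one on the board.
- **Other things on the board (top):** wine glass (180,241), chimney (222,236), cap (267,235), spittoon cup (215,190).
- **Mat (top):** lamp base (353,239), coaster (435,243), dish (356,200).

I'll check the choice in a crop and compute rough positions.

```bash
cat > h.py <<'E'
import numpy as np,cv2,pickle
from scipy.spatial.transform import Rotation as R
def ray(s,u,v,z,T=None):
    T=s["world_from_camera"] if T is None else T
    d=T[:3,:3]@np.linalg.solve(s["mtx"],[u,v,1.]);o=T[:3,3]
    return (o+d*(z-o[2])/d[2])[:2]
def proj(s,p,T):
    q=np.linalg.inv(T)@np.append(p,1);q=s["mtx"]@q[:3];return q[:2]/q[2]
def down(a):  # tool down, closing line at world angle a
    n=np.array([np.cos((a+np.pi/2)/2+np.pi/4-np.pi/4),0,0])
    Z=np.array([0,0,-1.]);Y=np.array([np.cos(a),np.sin(a),0]);X=np.cross(Y,Z)
    return R.from_matrix(np.c_[X,Y,Z]).as_rotvec()
E
python3 - <<'E'
from h import *
from cell import solver
t=pickle.load(open("top0.pkl","rb"));s=pickle.load(open("side0.pkl","rb"))
a=t["image"][100:290,150:350];b=s["image"][70:260,225:425]
cv2.imwrite("pics/crop1.png",cv2.resize(np.hstack([a,b]),None,fx=2,fy=2,interpolation=3)[:,:,::-1])
for n,u,v,z in[("green",178,202,.1),("spit",215,190,.13),("blue",262,191,.1),("wine",180,240,.12),("chim",225,236,.12),("cap",267,235,.03),("lamp",353,239,.02),("coast",435,243,.012),("dish",356,200,.036)]:print(n,ray(t,u,v,z).round(3))
for p in([.46,.25,.42],[.46,-.2,.42]):
  for ang in(0,np.pi/2,np.pi,-np.pi/2):print(p,ang,solver.ik(p,down(ang)))
E
```

```text
green [0.545 0.355]
spit [0.574 0.254]
blue [0.58 0.14]
wine [0.447 0.334]
chim [0.459 0.223]
cap [0.471 0.13 ]
lamp [ 0.466 -0.108]
coast [ 0.46  -0.341]
dish [ 0.573 -0.114]
[0.46, 0.25, 0.42] 0 [ 4.49096696e-01 -2.03251737e-01  1.46542089e+00 -4.44089210e-16
  1.87942350e+00  4.49096696e-01]
[0.46, 0.25, 0.42] 1.5707963267948966 [ 4.49096696e-01 -2.03251737e-01  1.46542089e+00 -4.44089210e-16
  1.87942350e+00 -1.12169963e+00]
[0.46, 0.25, 0.42] 3.141592653589793 [ 0.4490967  -0.20325174  1.46542089  0.          1.8794235  -2.69249596]
[0.46, 0.25, 0.42] -1.5707963267948966 [ 4.49096696e-01 -2.03251737e-01  1.46542089e+00 -4.44089210e-16
  1.87942350e+00  2.01989302e+00]
[0.46, -0.2, 0.42] 0 [-4.60986843e-01 -2.50316401e-01  1.50457976e+00 -4.44089210e-16
  1.88732929e+00 -4.60986843e-01]
[0.46, -0.2, 0.42] 1.5707963267948966 [-0.46098684 -0.2503164   1.50457976  0.          1.88732929 -2.03178317]
[0.46, -0.2, 0.42] 3.141592653589793 [-0.46098684 -0.2503164   1.50457976  0.          1.88732929  2.68060581]
[0.46, -0.2, 0.42] -1.5707963267948966 [-4.60986843e-01 -2.50316401e-01  1.50457976e+00 -4.44089210e-16
  1.88732929e+00  1.10980948e+00]
```

View pics/crop1.png

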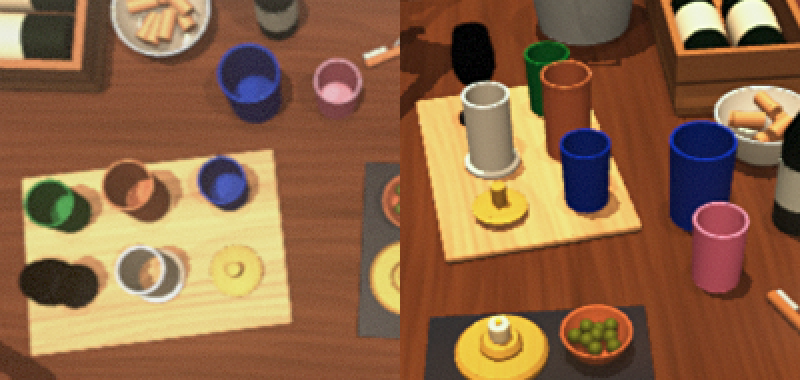

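The crop shows the small blue tumbler on the board (left panel 222,183; right 585,170) next to the bigger blue one at (250,82). The choice stands. Next are the wrist views of the board and mat.

```bash
cat >> h.py <<'E'
def wsnap(name):
    from cell import env,viewer
    p=np.array(env.get_tcp_pos());r=env.get_ee_rot()
    s=viewer.snapshot("wrist");B=np.eye(4);B[:3,:3]=R.from_rotvec(r).as_matrix();B[:3,3]=p
    s["world_from_camera"]=B@s["hand_eye"];pickle.dump(s,open(name+".pkl","wb"));cv2.imwrite(f"pics/{name}.png",s["image"][:,:,::-1]);return s
E
python3 - <<'E'
from h import *
from cell import env
for n,p in(("wm",[.46,-.22,.45]),("wb",[.46,.25,.45])):
    env.reach(p,down(-np.pi/2));env.dwell(.2);s=wsnap(n);print(env.get_tcp_pos(),s["mtx"],s["hand_eye"],env.get_time())
E
```

```text
[ 0.46012155 -0.21982432  0.44991127] [[332.40652868   0.         329.96034173]
 [  0.         332.40652868 199.48122174]
 [  0.           0.           1.        ]] [[-4.02475571e-04 -9.54873494e-01 -2.97012540e-01  7.48536820e-02]
 [ 9.99999692e-01 -5.84351608e-04  5.23568513e-04 -6.76333826e-04]
 [-6.73501450e-04 -2.97012238e-01  9.54873435e-01 -1.31122203e-01]
 [ 0.00000000e+00  0.00000000e+00  0.00000000e+00  1.00000000e+00]] 3.4333
[0.46026512 0.24948405 0.44997342] [[332.40652868   0.         329.96034173]
 [  0.         332.40652868 199.48122174]
 [  0.           0.           1.        ]] [[-4.02310862e-04 -9.54873815e-01 -2.97011508e-01  7.48524721e-02]
 [ 9.99999692e-01 -5.84446665e-04  5.24431123e-04 -6.74905483e-04]
 [-6.74352932e-04 -2.97011205e-01  9.54873756e-01 -1.31122427e-01]
 [ 0.00000000e+00  0.00000000e+00  0.00000000e+00  1.00000000e+00]] 5.4
```

View pics/wm.png

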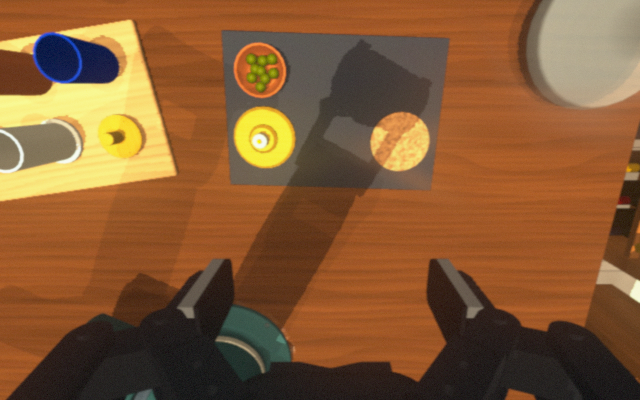

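View pics/wb.png

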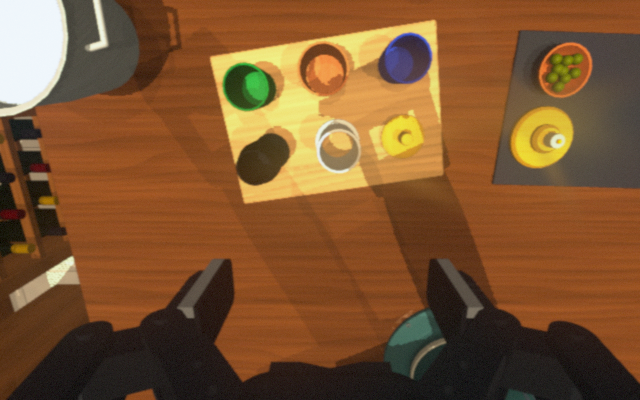

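Wrist views: in wm the mat's corners are near (222,31), (448,38), (433,188), (230,184), with the base at (264,137), the coaster at (400,141) and the dish at (261,69). In wb the board shows green (248,87), copper cup (325,70), blue (406,58), wine glass (262,157), chimney (338,145) and cap (404,137). I'll enlarge both for pixel readings.

```bash
python3 - <<'E'
from h import *
for n,x,y in(("wm",210,20),("wb",205,15)):
    im=pickle.load(open(n+".pkl","rb"))["image"][y:y+190,x:x+250]
    im=cv2.resize(im,None,fx=3.2,fy=3.158,interpolation=cv2.INTER_CUBIC)
    im=cv2.resize(pickle.load(open(n+".pkl","rb"))["image"][y:y+187,x:x+250],(750,561),interpolation=cv2.INTER_CUBIC)
    for k in range(0,750,150):cv2.putText(im,str(x+k//3),(k,10),0,.35,(255,255,255));cv2.line(im,(k,0),(k,560),(255,255,255),1)
    for k in range(0,561,150):cv2.putText(im,str(y+k//3),(0,k+10),0,.35,(255,255,255));cv2.line(im,(0,k),(750,k),(255,255,255),1)
    cv2.imwrite(f"pics/{n}_c.png",im[:,:,::-1])
E
```

```text
(no output)
```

View pics/wm_c.png

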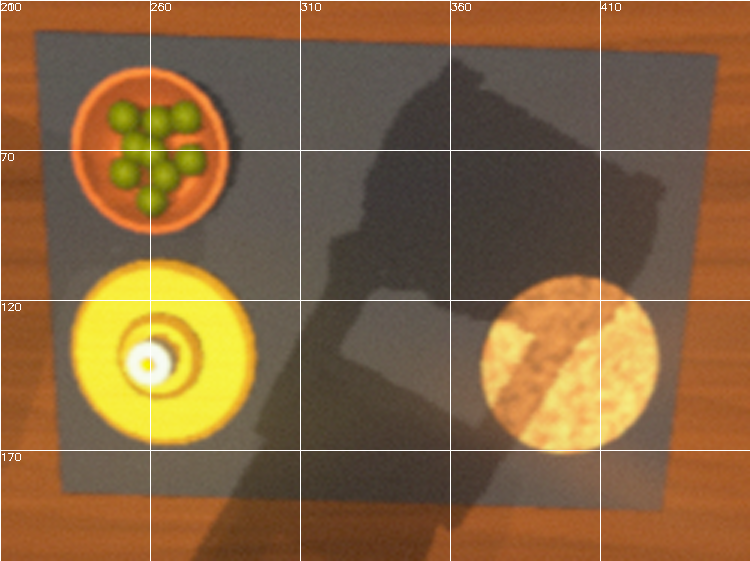

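View pics/wb_c.png

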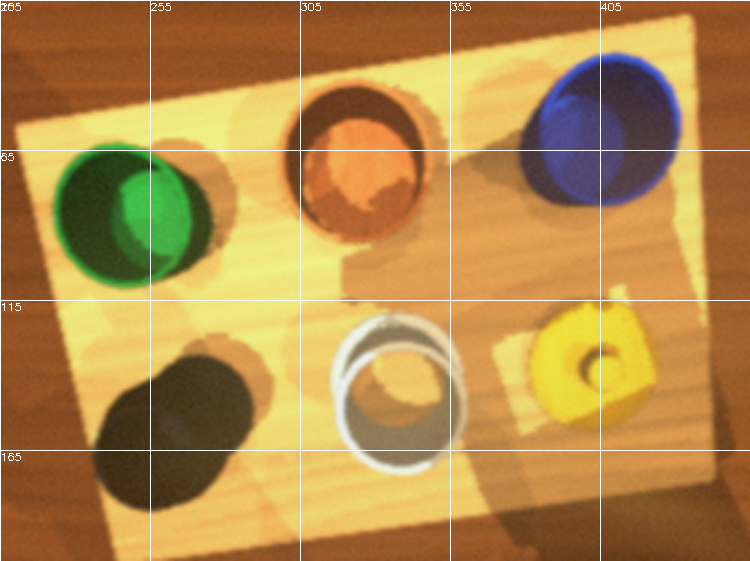

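```bash
cat > m.py <<'E'
from h import *
from scipy.optimize import least_squares
m=pickle.load(open("wm.pkl","rb"));b=pickle.load(open("wb.pkl","rb"))
pts=[(221.7,30.3,.006,165,180),(449.3,38.7,.006,165,-180),(430.7,190.3,.006,-85,-180),(230.7,184.3,.006,-85,180),
(400,141.7,.012,0,-115),(263.8,137.7,.02,0,115),(260,141.3,.062,0,115)]
W=np.array([ray(m,*p[:3]) for p in pts]);L=np.array([p[3:] for p in pts])/1e3
M=lambda q,l:q[:2]+np.array([[np.cos(q[2]),-np.sin(q[2])],[np.sin(q[2]),np.cos(q[2])]])@l
w=np.array([1,1,1,1,2,2,2.])[:,None]
f=least_squares(lambda q:(w*(np.array([M(q,l) for l in L])-W)).ravel(),[.46,-.22,0])
mat=f.x
P={"spit":(323.7,68.8,.132),"blue":(408.2,58.2,.102),"wineB":(257,164.3,.107),"wineF":(271.3,151,.012),"chimT":(338.7,151,.122),"chimF":(337.3,141,.018),"capD":(402.7,136.3,.028),"capK":(406,139.3,.058)}
obj={k:ray(b,*v) for k,v in P.items()}
if __name__=="__main__":
    print(mat,"res mm",((np.array([M(mat,l) for l in L])-W)*1e3).round(1).tolist())
    print("dish",ray(m,260,70.2,.036),M(mat,[.105,.115]),"lamp",M(mat,[0,.115]),"coaster",M(mat,[0,-.115]))
    for k,v in obj.items():print(k,v.round(4))
    print("board",[ray(b,205+x/3,15+y/3,.012).round(3).tolist() for x,y in((15,125),(693,14),(716,480),(120,561))])
E
python3 m.py
```

```text
[ 0.46422629 -0.22429029 -0.0320822 ] res mm [[1.7, 0.5], [2.1, -2.1], [0.1, -1.0], [0.5, 0.5], [-0.4, -0.6], [-0.7, -0.4], [-0.1, 1.6]]
dish [ 0.57281752 -0.11226837] [ 0.57286107 -0.11271752] lamp [ 0.46791511 -0.10934947] coaster [ 0.46053747 -0.33923111]
spit [0.568  0.2575]
blue [0.5833 0.1453]
wineB [0.4411 0.3553]
wineF [0.4454 0.3503]
chimT [0.4626 0.2377]
chimF [0.463  0.2374]
capD [0.4718 0.13  ]
capK [0.4706 0.1311]
board [[0.595, 0.439], [0.647, 0.087], [0.403, 0.05], [0.354, 0.403]]
```

```bash
cat >> h.py <<'E'
A=-np.pi/2
def pick(xy,z,a=A,zt=.28):
    from cell import env,claw
    xy=list(xy)
    if env.get_width()<.95: claw.command_gripper(1.)
    env.reach(xy+[z+.1 if z+.1>zt else zt],down(a))
    env.movel(xy+[z],max_speed=.15); claw.command_gripper(0.)
    print("width",env.get_width(),"grip",env.get_grip_force())
    env.movel(xy+[zt]); print("lifted",env.get_width(),env.get_force().round(2) if hasattr(env.get_force(),'round') else env.get_force(),env.get_time())
def place(xy,z,a=A,zt=.28,zs=.02,guard=6,open_=1.):
    from cell import env,claw
    xy=list(xy);env.reach(xy+[zt],down(a));env.movel(xy+[z+zs]);env.dwell(.2)
    hit=env.movel(xy+[z-.004],max_speed=.03,guard=guard)
    p=env.get_tcp_pos();print("hit",hit,"dz mm",(p[2]-z)*1e3,"dxy",(np.array(p[:2])-xy)*1e3,env.get_force())
E
python3 - <<'E'
from m import *
from cell import env
pick((obj["chimT"]+obj["chimF"])/2,.094)
s=wsnap("held1")
place(M(mat,[0,.115]),.102,zs=.03)
print(env.get_time())
E
```

```text
width 0.7136355117826088 grip 65.70627428591251
lifted 0.708920656369508 [ 0.44  0.17 -2.85] 9.2667
hit True dz mm 1.1174118205852652 dxy [-0.09362941  0.00849722] [-0.26737976  0.22281575  6.9920831 ]
12.85
```

```bash
cat >> h.py <<'E'
def release(op=1.,zt=.28,v=.15):
    from cell import env,claw
    claw.command_gripper(op);p=list(env.get_tcp_pos());env.movel(p[:2]+[zt],max_speed=v)
E
python3 - <<'E'
from m import *
from cell import env
release(); wsnap("c1")
pick((obj["capD"]+obj["capK"])/2,.042); wsnap("held2")
a=cv2.imread("pics/c1.png");b=cv2.imread("pics/held2.png")
cv2.imwrite("pics/j1.png",cv2.resize(np.hstack([a[:,120:520],b[:,120:520]]),(800,400)))
E
```

```text
width 0.21341826597314262 grip 58.57686638832092
lifted 0.21312005612901394 [-0.59  0.24 -0.11] 19.65
```

View pics/j1.png

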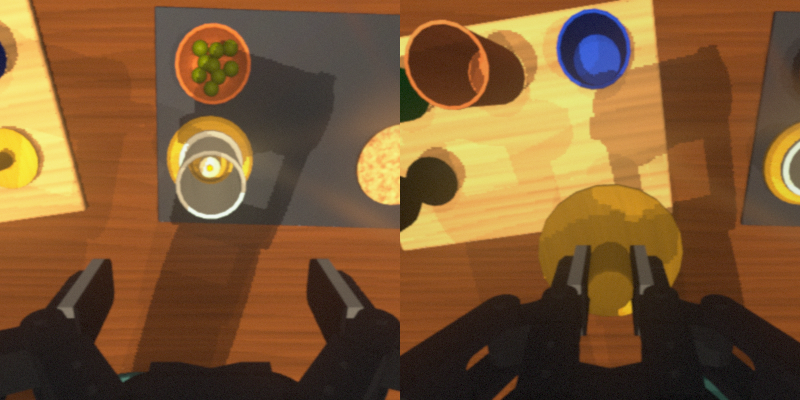

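The chimney stands on the base (rim centre at 211,184 in the left panel). The cap is held by its knob, with the disc spanning 540–681 in the right panel. I'll check the rim centre and cap offset by calculation, then place it.

```bash
python3 - <<'E'
from m import *
from cell import env
s=pickle.load(open("c1.pkl","rb"));lamp=M(mat,[0,.115])
rim=ray(s,331,184.5,.130);print("rim-lamp mm",(rim-lamp)*1e3)
h=pickle.load(open("held2.pkl","rb"));p=np.array(env.get_tcp_pos());T=h["world_from_camera"]
t=np.linspace(0,6.283,90)
e=np.array([proj(h,p+[.036*np.cos(k),.036*np.sin(k),-.014],T) for k in t]);print("exp disc u",e[:,0].min(),e[:,0].max(),"v top",e[:,1].min(),"seen u 260..401 v 185")
place(rim*.5+lamp*.5,.150,zs=.03); wsnap("held3")
E
```

```text
rim-lamp mm [ 0.1314798  -0.05990632]
exp disc u 256.5819543712121 405.7862406902459 v top 186.19460196524332 seen u 260..401 v 185
hit True dz mm 0.25608135667878895 dxy [ 0.08538782 -0.0259804 ] [ 1.0947492  -0.35147774  4.99974733]
```

```bash
python3 - <<'E'
from m import *
from cell import env
release(zt=.32); a=wsnap("c2")["image"]
w=(obj["wineB"]+obj["wineF"])/2
env.reach(list(w)+[.32],down(A)); b=wsnap("w1")["image"]; print(env.get_time())
cv2.imwrite("pics/j2.png",np.hstack([a[:,120:520],b[:,120:520]])[:,:,::-1])
E
```

```text
26.3667
```

View pics/j2.png

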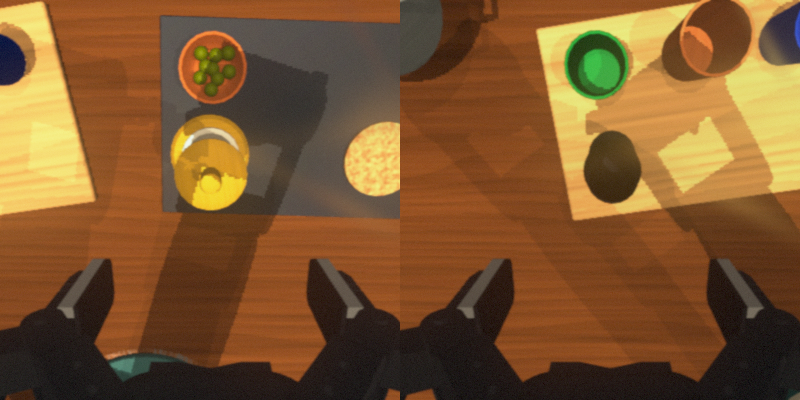

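The cap sits on the chimney (disc centre 211,174 in the left panel). The wine glass silhouette in the right panel spans columns 584–641 and rows 130–203.

```bash
python3 - <<'E'
from m import *
from cell import env
s=pickle.load(open("w1.pkl","rb"));T=s["world_from_camera"];t=np.linspace(0,6.283,90)
def sil(x,y):
    e=np.array([proj(s,[x+r*np.cos(k),y+r*np.sin(k),.012+z],T) for r,z in((.031,0),(.031,.003),(.03,.083),(.03,.106),(.024,.14)) for k in t])
    return np.array([e[:,0].min(),e[:,0].max(),e[:,1].min(),e[:,1].max()])
w=(obj["wineB"]+obj["wineF"])/2;obs=np.array([304,361,130,203.])
print(w,sil(*w)-obs)
f=least_squares(lambda q:sil(*q)-obs,w,diff_step=1e-3);print(f.x,f.fun)
w=f.x
pick(w,.012+.094-.008,zt=.32)
c=M(mat,[0,-.115]);place(c,.098,zt=.32)
E
```

```text
[0.44326353 0.35280779] [-3.60128754 -2.01399435  1.78606384  2.78206962]
[0.44582023 0.34993522] [-0.8588054   0.85902406 -0.21557263  0.21158511]
width 0.6709720813775966 grip 64.61085987277329
lifted 0.6709539552778777 [-0.22 -0.16 -1.49] 30.275
hit True dz mm 1.546239044305897 dxy [-0.12353014  0.04495973] [-1.78645471  0.55123543  6.29416734]
```

```bash
python3 - <<'E'
from m import *
from cell import env
release(zt=.32,v=.1); a=wsnap("c3")["image"]
B=obj["blue"]
env.reach(list(B)+[.32],down(0)); b=wsnap("b1")["image"]; print(env.get_time())
cv2.imwrite("pics/j3.png",np.hstack([a[:,120:520],b[:,120:520]])[:,:,::-1])
E
```

```text
39.7083
```

View pics/j3.png

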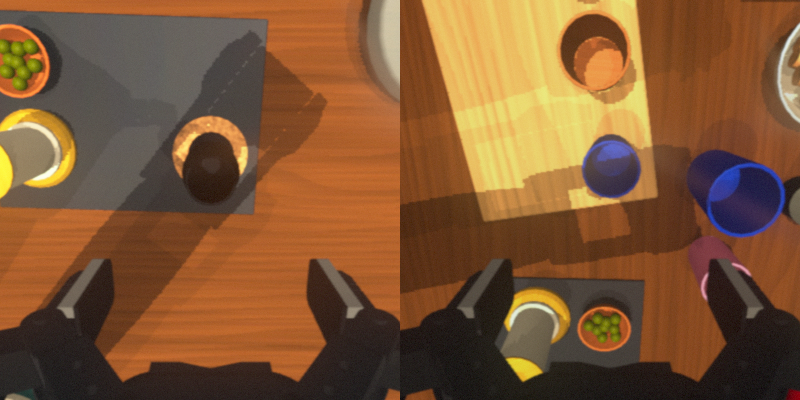

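The wine glass stands on the coaster (silhouette 184–239 × 131–204 in the left panel). In the right panel the blue rim is centred at (612,166) and the copper rim at (594,51). The big blue tumbler at (738,190) is close along x, so I'll grip the small one along y.

```bash
python3 - <<'E'
from m import *
from cell import env
s=pickle.load(open("c3.pkl","rb"));T=s["world_from_camera"];t=np.linspace(0,6.283,90)
def sil(x,y):
    e=np.array([proj(s,[x+r*np.cos(k),y+r*np.sin(k),.012+z],T) for r,z in((.031,0),(.031,.003),(.03,.083),(.03,.106),(.024,.14)) for k in t])
    return np.array([e[:,0].min(),e[:,0].max(),e[:,1].min(),e[:,1].max()])
c=M(mat,[0,-.115]);f=least_squares(lambda q:sil(*q)-[304,359,131,204],c,diff_step=1e-3);print("wine-coaster mm",(f.x-c)*1e3,f.fun)
b=pickle.load(open("b1.pkl","rb"));B=ray(b,332,166.5,.102);S=ray(b,314,51,.132);print(B,obj["blue"],S,obj["spit"])
B=.7*B+.3*obj["blue"]
pick(B,.012+.062-.008,zt=.34)
wsnap("heldb")
place(M(mat,[0,0]),.066-.006,a=0,zt=.34)
E
```

```text
wine-coaster mm [ 0.28743785 -0.53010969] [-1.87027402  1.86989627 -0.48471813  0.47382839]
[0.58453757 0.14894314] [0.58326    0.14525055] [0.56851907 0.25874085] [0.56803128 0.25752096]
width 0.7207612109600223 grip 64.41833065560786
lifted 0.7188428413607916 [ 0.57 -0.67 -1.37] 45.4083
hit True dz mm 0.5103779192756619 dxy [0.09891983 0.10773172] [1.68949231 0.8163843  1.94679227]
```

```bash
python3 - <<'E'
from m import *
from cell import env
release(zt=.34); wsnap("c4")
pick([.5682,.2583],.092,zt=.34)
place(M(mat,[.105,-.115]),.086,zt=.34)
release(zt=.34)
env.reach([.46,-.22,.45],down(A));env.dwell(.2);a=wsnap("fin")["image"]
from cell import viewer
s=viewer.snapshot("side");pickle.dump(s,open("side1.pkl","wb"));print(env.get_time())
cv2.imwrite("pics/j4.png",np.hstack([cv2.resize(a[20:220,205:455],(500,400),interpolation=2),cv2.resize(s["image"][130:390,205:400],(300,400),interpolation=2)])[:,:,::-1])
E
```

```text
width 0.7452902160958645 grip 66.39600701630116
lifted 0.7403757499616962 [-0.02 -0.5  -2.32] 58.6083
hit True dz mm 1.0344166213670791 dxy [-0.11330434  0.03931514] [-0.13765279 -0.74576744  5.80413103]
66.575
```

View pics/j4.png

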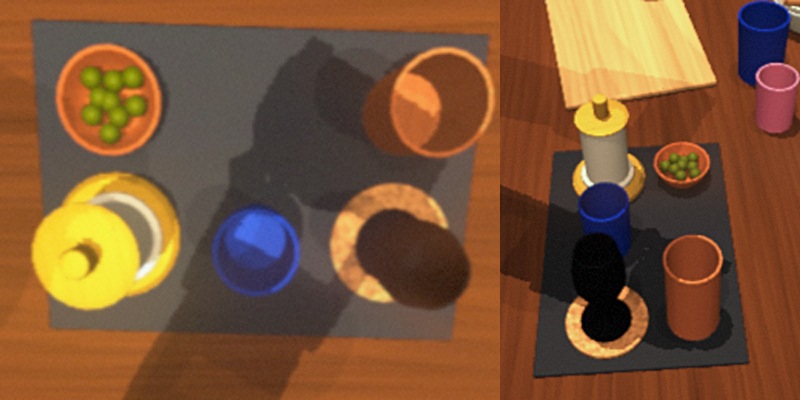

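Everything stands upright: cap disc (86,256), blue rim (256,250), copper rim (442,103), dish (108,99), wine glass on the coaster. Here is a numeric check against the targets before handing in.

```bash
python3 - <<'E'
from m import *
s=pickle.load(open("fin.pkl","rb"))
for n,u,v,z,l in(("blue",333,145.2,.096,[0,0]),("spit",426,71.5,.126,[.105,-.115]),("dish",259.3,69.5,.036,[.105,.115]),("cap",248,148,.136,[0,.115])):
    print(n,((ray(s,u,v,z)-M(mat,l))*1e3).round(1))
E
```

```text
blue [ 2.5 -0. ]
spit [-0.9  0.1]
dish [0.5 0.6]
cap [ 0.9 -1.3]
```

All within 3 mm, so I'm handing it in.

```bash
python3 -c "
from cell import env
print(env.close_job(),env.get_time())"
```

```text
the job is handed in; nothing more can be done
the job is handed in; nothing more can be done
```

The tasting place is laid as asked and handed in after about 67 s of robot time: in the camera check everything I placed stood upright within 3 mm of its target, and the olive dish had not moved; no verdict came back.

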